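# Shut the tagged stopcock in the bench service box

### The job

Shut off the tagged air line in the bench service box: push the loose cover right along its tray, off the valve bay, until it lies fully over the blank half, then push the lever with the round tag clockwise all the way round to its stop, square across its pipe. Only push with the fingertips: do not lift the cover. Leave the plain lever and the other things on the bench alone, leave the cover open, and finish clear of everything.

Things in the scene. Friction and masses are not known exactly. Their poses are not given: they have to be found in the camera images.
- service_box: fixed grey steel box, 180 mm (its x) x 480 mm (its y) x 90 mm high; lip 5 mm wide, 9 mm high round its top. Origin: centre of underside, on the bench; z up; turned up to 0.2 rad. +y half: open-topped valve bay; -y half: flat deck level with the rims. At two y's (+66, +160 mm) brass hose barbs stick out of the -x face to x = -122 mm, copper pipes of the +x face to x = +131 mm
- valve_bay (a point): centre of the bay's mouth, at rim height, 90 mm above the bench. The bay inside is 152 mm (box's x) x 220 mm (y), floor 4 mm above the bench. Two quarter-turn ball valves stand in it, spindles 94 mm apart along y; either may be the tagged one. Their pipes run along the box's x; top of pipes 37 mm, of valve bodies 44 mm above the bench
- cover: loose flat aluminium cover 162 mm (x) x 230 mm (y) x 5 mm, about 0.5 kg, lying unfastened in the lipped tray on top of the box; origin: centre of underside, axes as the box's. Slides along the box's y, friction a few newtons: centre at y = +117 mm of the box when over the bay (starts up to 30 mm ajar), -120 mm when against the end stop over the deck
- cover_pull (a point): middle of the top bar of the bow-shaped steel pull fixed on the middle of the cover: a 10 mm round bar, 90 mm long along x, on two legs; the bar's centre 29 mm and its top 34 mm above the cover's underside (119 and 124 mm above the bench)
- tagged_lever (a joint): angle of the lever with the round tag: 0 = open (along its pipe, pointing to the box's -x from the spindle), 1.571 = shut (across the pipe, pointing to the box's +y, at its stop). Turns clockwise seen from above, starts at 0 to 0.25, needs about 0.16 N m, stays where it is left
- tagged_valve_spindle (a point): on the upright spindle axis of the tagged valve, at lever height, 61 mm above the bench (29 mm below the rims)
- tagged_lever_end (a point): point of the tagged lever 41 mm out from the spindle axis, 61 mm above the bench, under the middle of the tag. Lever: flat aluminium bar 14 mm wide, 6 mm thick (58 to 64 mm above the bench), reaching 58 mm from the axis. Tag: round aluminium disc 34 mm across, 3 mm thick, riveted on top (64 to 67 mm above the bench)
- plain_lever (a joint): angle of the other lever, the same but without a tag; same meaning of the values
- plain_valve_spindle (a point): on the spindle axis of the plain valve, 61 mm above the bench
- plain_lever_end (a point): point of the plain lever 41 mm out from its spindle axis, 61 mm above the bench; this lever has no tag
- jar: glass specimen jar with a steel lid, 58 mm across, 85 mm high, standing just in front of the box; loose, not part of the job; origin: centre of its underside
- reagent: amber glass bottle, 50 mm across, 110 mm high, standing just in front of the box; loose, not part of the job; origin: centre of its underside
- slide_box: wooden microscope-slide box 100 x 80 x 34 mm, beside the +y end of the service box; loose, not part of the job; origin: centre of its underside
- dish: covered glass dish, 92 mm across, 18 mm high, beside the -y end of the service box; loose, not part of the job; origin: centre of its underside
- brush: brush lying in front of the service box's blank half; loose, not part of the job; origin: its middle
- mug: white mug, 80 mm across, 90 mm high, behind the service box; loose, not part of the job; origin: centre of its underside
- loupe: black eyeglass magnifier standing on end, 52 mm across, 42 mm high, behind the service box; loose, not part of the job; origin: centre of its underside

How it is judged:
By the outcome, as a careful person would: the job done as asked, in the order asked, and still so for the second after the job is handed in, with the robot touching nothing.
It also fails if it takes over 48 s, if anything falls off the work surface, if the arm or the gripper's body presses on something with over 40 N, if the wrist force passes 120 N, or if a joint passes its speed limit or range.

### The arm

A 6-joint arm with a two-finger parallel gripper is mounted at the origin on the work surface. World frame = base frame: x ahead of the robot, y to its left, z up, the work surface at z = 0. Lengths are in m, angles in degrees, forces in N, time in s.
With the tool pointing down it reaches from about 0.3 to 0.825 m from the base axis. Payload 5.4 kg.
Tool frame: the origin (TCP) lies at the very end of the fingers, on their centre line; the grasp point (between the pads) lies 19 mm behind it; z points along the fingers, y is the line along which they close (so a half turn about z gives the same grasp; the last joint's range is limited). The gripper opens to 92 mm and grips with 3 to 60 N. Pads are 20 mm wide; open, the fingers measure 128 mm over their backs; the gripper's body (75 mm by 189 mm) begins 69 mm behind the grasp point.
Start: joints at [62.962, 9.076, 91.501, -0, 79.423, -12.038], TCP at [0.149, 0.555, 0.215] pointing down, gripper open.
Joint ranges: [-166.64, 166.64], [-54.1, 131.32], [10.49, 154.53], [-73.88, 253.88], [9.74, 151.15], [-171.62, 171.62]. Speed limits (degrees/s): [147.25, 147.25, 180, 180, 180, 180].

### API

Orientations are given as a 3x3 rotation matrix whose columns are the frame's x, y, z axes.
In Python, from workcell import * gives the robot as it stands.
- The arm moves only by the tool play_rows, never from a script. Its argument "rows" is a list of rows, each an object of numbers: "rx", "ry", "rz": the turn, a rotation vector about the tool's x, y, z scaled (see below); "x", "y", "z": the shift along the tool's x, y, z scaled (see below); "gripper": the gripper's target within -1 to 1 (fully open at 1, half-way at 0, shut at -1). In form: [{"rx": .., "ry": .., "rz": .., "x": .., "y": .., "z": .., "gripper": ..}, ...]. A call has 1 to 20 rows; each row is the pose to reach, as a shift and turn from the pose commanded when the call began, along the tool's axes at that moment; what a row does not reach only later rows make up. The controller multiplies each number of a shift by 0.2 m and each number of a turn by pi/2 rad. A row lasts 1/10 s, in which the tool goes at most 50 mm and 8.59 degrees, less where a joint would pass 70% of its speed; a pose out of reach is approached as far as the arm can. A call with a number of a shift or a turn outside -1 to 1 is refused whole. A call with a gripper value outside its range is refused whole. The fingers move at their own pace and stop on an object; "grip_force" is the grip in N (left out, the last holds). Time passes only in rows, so rows that repeat a pose let the fingers close. It gives the time, the measured TCP pose, the force, the opening and the grip force at its end, in the units of the state.
- get_state(): the state, without advancing time (a new reading comes with each control period).
- get_image(name): name is "side" or "top"; returns the picture (420x560x3 uint8, red, green, blue); there is no depth.
- camera_model(name): a dict with "K" (3x3 intrinsics, pixels), "k1" (the pictures are not rectified: a ray, as slopes to the right and down, at radius r is drawn at 1 + k1 r^2 times it, then the intrinsics apply), "eye" and "rotation" of the camera in the world. Camera axes: x right, y up, looking along -z (the intrinsics and any distortion apply to the point x, -y, -z); pixel columns grow to the right and rows downward; lengths in m; the calibration is good to about 2 mm. A picture is of the moment at which its call begins. camera_model takes no time and is no camera call.
- close_job(): hands the job in; it is judged then, once.
The state is a dict: "clock": time; "joint_positions": joint angles; "qd": joint speeds; "joint_torque": joint torques, N m; "tcp_pos": TCP position; "ee_rot": TCP orientation; "force": force on the tool from outside, world axes, zero at the start; "ft_torque": the same for the moment, N m; "width": finger opening in m; "finger_force": force on a finger pad.
Only numpy, scipy, OpenCV 4.12 (cv2) and the standard library are available. Lean on these libraries where they do the work, as an engineer would, in place of code of your own. Each camera call takes 0.05 s, during which the arm holds its last target. There are 200 camera calls.

## Working session

There is one attempt and no reset: what is moved stays moved. The work goes in short steps, Python scripts to look and compute and a tool call to move; the robot and the scene stay as the last step left them, time stands still between calls to the robot, and variables do not carry over. Pictures are saved under pics/ and viewed, at most 10 in all, crops included, and the job is handed in when it is done.

Besides the shell and the picture viewer there is one more tool, called after "Call:" as name(argument=value, ...) on one line, values as JSON. play_rows: Moves the arm, as the interface text tells. Shifts and turns lie within -1 to 1; 1 stands for 0.2 m of shift or pi/2 rad of turn. Its arguments: {"type":"object","properties":{"rows":{"type":"array","items":{"type":"object","properties":{"rx":{"type":"number","minimum":-1,"maximum":1},"ry":{"type":"number","minimum":-1,"maximum":1},"rz":{"type":"number","minimum":-1,"maximum":1},"x":{"type":"number","minimum":-1,"maximum":1},"y":{"type":"number","minimum":-1,"maximum":1},"z":{"type":"number","minimum":-1,"maximum":1},"gripper":{"type":"number"}}}},"grip_force":{"type":"number"}},"required":["rows"]}

```bash
mkdir -p pics; ls; cat > h.py <<'E'
from workcell import *
import numpy as np, cv2
def ray(cam,u,v):
    m=camera_model(cam);K=np.array(m["K"]);
    d=np.array([(u-K[0,2])/K[0,0],(v-K[1,2])/K[1,1]]);s=d.copy()
    for _ in range(20): s=d/(1+m["k1"]*(s@s))
    return np.array(m["eye"]),np.array(m["rotation"])@np.array([s[0],-s[1],-1])
def plane(cam,u,v,z):
    e,d=ray(cam,u,v);return e+d*(z-e[2])/d[2]
def proj(cam,p):
    m=camera_model(cam);K=np.array(m["K"]);c=np.array(m["rotation"]).T@(np.array(p)-np.array(m["eye"]))
    s=np.array([c[0],-c[1]])/-c[2];s=s*(1+m["k1"]*(s@s));return K[0,0]*s[0]+K[0,2],K[1,1]*s[1]+K[1,2]
def save(cam,name):
    im=get_image(cam);cv2.imwrite("pics/"+name,im[:,:,::-1]);return im
E
python3 - <<'E'
from h import *
for c in("top","side"):
    save(c,c+"0.png");m=camera_model(c);print(m)
print(get_state())
a,b=[cv2.imread(f"pics/{c}0.png") for c in("top","side")]
E
```

```text
pics
{'K': array([[443.32098411,   0.        , 274.4115998 ],
       [  0.        , 443.32098411, 211.01906261],
       [  0.        ,   0.        ,   1.        ]]), 'k1': 0.047859812778521395, 'eye': array([0.41720128, 0.01517163, 0.98930268]), 'rotation': array([[-1.26949223e-02,  9.86787961e-01, -1.61518910e-01],
       [-9.99919416e-01, -1.25272228e-02,  2.05664228e-03],
       [ 6.08646569e-06,  1.61532003e-01,  9.86867474e-01]])}
{'K': array([[398.6789697 ,   0.        , 274.21762087],
       [  0.        , 398.6789697 , 211.12205123],
       [  0.        ,   0.        ,   1.        ]]), 'k1': -0.03260247155739482, 'eye': array([0.4940842 , 0.66870945, 0.59944555]), 'rotation': array([[-0.9923615 ,  0.0898539 , -0.08452767],
       [-0.12170986, -0.60128367,  0.78971175],
       [ 0.02013358,  0.79396739,  0.60762688]])}
{'clock': 0.1, 'joint_positions': array([ 6.29623882e+01,  9.10976854e+00,  9.15625881e+01,  9.33411019e-04,
        7.94249714e+01, -1.20379491e+01]), 'qd': array([-0.00035629, -0.017988  , -0.10561586,  0.04010563, -0.00403393,
        0.01595947]), 'joint_torque': array([-7.22473997e-04, -3.86501849e+01, -3.22960174e+01,  7.02887401e-02,
        3.39258823e-02, -7.88017996e-05]), 'tcp_pos': array([0.14857438, 0.55489507, 0.21373096]), 'ee_rot': array([[-9.65926427e-01,  2.58815609e-01, -7.86447774e-04],
       [ 2.58816539e-01,  9.65925324e-01, -1.50575969e-03],
       [ 3.69935709e-04, -1.65799877e-03, -9.99998557e-01]]), 'force': array([-0.10355259, -0.06826131,  0.16192926]), 'ft_torque': array([-0.06039091, -0.00496798, -0.00012368]), 'finger_force': 0.0, 'width': 0.09218799625101819}
```

View pics/top0.png

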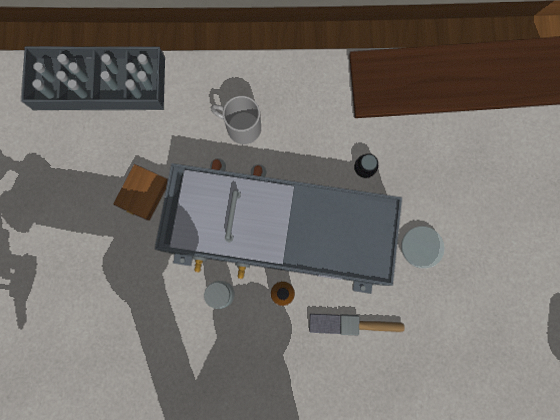

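View pics/side0.png

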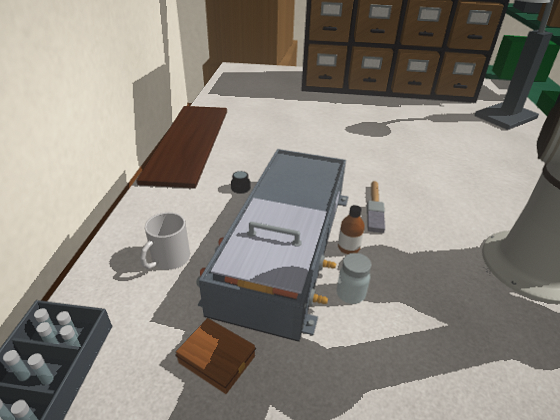

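The top view shows the box corners near (174,165), (401,198), (391,284) and (157,249). The cover's right edge runs (294,185)-(285,264), and the pull bar (236,182)-(229,240). The jar (218,295) and bottle (283,293) stand in front of the box; the side view agrees.

```bash
python3 - <<'E'
from h import *
im=cv2.imread("pics/top0.png")
cv2.imwrite("pics/crop0.png",cv2.resize(im[145:305,145:415],None,fx=2.95,fy=2.95,interpolation=cv2.INTER_CUBIC))
C=[plane("top",u,v,.099)[:2] for u,v in((174,165),(401,198),(391,284),(157,249))]
C=np.array(C);print(C.round(4), np.linalg.norm(np.diff(C,axis=0),axis=1))
c=C.mean(0);yv=C[0]+C[3]-C[1]-C[2];yaw=np.arctan2(-yv[0],yv[1]);print(c,yaw)
R=np.array([[np.cos(yaw),-np.sin(yaw)],[np.sin(yaw),np.cos(yaw)]])
for n,u,v,z in(("edge",294,185,.095),("edge",285,264,.095),("bar",236,182,.122),("bar",229,240,.122),("jar",218,295,.085),("reag",283,293,.11)):
    p=plane("top",u,v,z)[:2];print(n,p.round(4),(R.T@(p-c)).round(4))
E
```

```text
[[ 0.6618  0.2193]
 [ 0.5865 -0.2448]
 [ 0.4141 -0.2148]
 [ 0.4889  0.249 ]] [0.47022645 0.17499125 0.46986606]
[0.53783833 0.00217729] -0.16035687517588482
edge [ 0.6175 -0.0278] [ 0.0834 -0.0169]
edge [ 0.4557 -0.0065] [-0.0796 -0.0217]
bar [0.619  0.0895] [0.0662 0.0992]
bar [0.5027 0.1031] [-0.0508  0.094 ]
jar [0.3965 0.1283] [-0.1597  0.1019]
reag [ 0.3991 -0.0013] [-0.1364 -0.0256]
```

View pics/crop0.png

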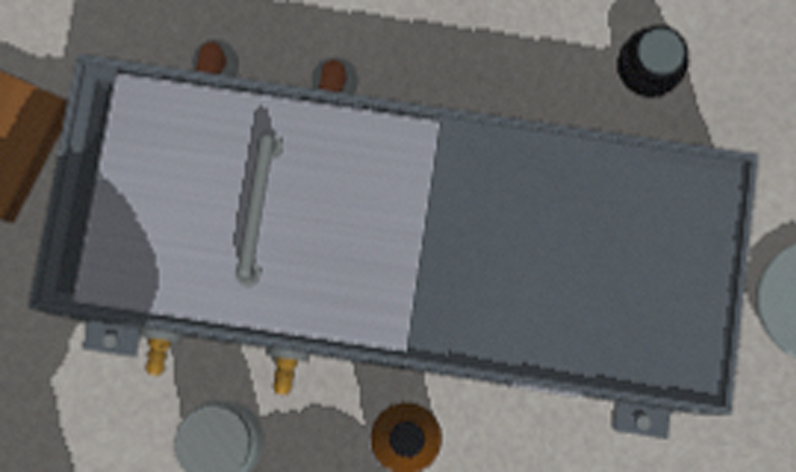

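```bash
cat >> h.py <<'E'
C=np.array([plane("top",145+u/2.95,145+v/2.95,.099)[:2] for u,v in((80,57),(757,153),(731,412),(30,308))])
c=C.mean(0);yv=C[0]+C[3]-C[1]-C[2];yaw=np.arctan2(-yv[0],yv[1])
R=np.array([[np.cos(yaw),-np.sin(yaw)],[np.sin(yaw),np.cos(yaw)]])
def tobox(p): return R.T@(np.array(p)[:2]-c)
def goto(bx,by,z,ang=None):
    "row numbers from the present pose to box point, tool y at world angle ang (deg)"
    s=get_state();T=s["ee_rot"];w=np.r_[R@[bx,by]+c,z]
    a=0 if ang is None else (np.degrees(np.arctan2(T[1,1],T[0,1]))-ang)/90
    print("from",tobox(s["tcp_pos"]).round(4),s["tcp_pos"][2].round(4),"row",(T.T@(w-s["tcp_pos"])/.2).round(4),"rz",round(a,4))
E
python3 - <<'E'
from h import *
print(np.linalg.norm(np.diff(C,axis=0),axis=1),c,yaw)
for n,u,v,z in(("edge",440,122,.095),("edge",408,350,.095),("bar",272,140,.124),("bar",247,276,.124)):
    print(n,tobox(plane("top",145+u/2.95,145+v/2.95,z)).round(4))
goto(0,.145,.2,np.degrees(yaw))
goto(0,.145,.107,np.degrees(yaw))
E
```

```text
[0.47528959 0.17825146 0.47691822] [0.53827533 0.0028497 ] -0.1579785740404074
edge [ 0.0802 -0.0185]
edge [-0.0798 -0.0188]
bar [0.045  0.0923]
bar [-0.0483  0.0942]
from [-0.4717  0.4839] 0.2137 row [-2.5214 -1.4407  0.0701] rz 0.9339
from [-0.4717  0.4839] 0.2137 row [-2.5216 -1.4399  0.5351] rz 0.9339
```

Call:
play_rows(rows=[{"x": -0.12,"y": -0.07,"rz": 0.08,"gripper": -1},{"x": -0.28,"y": -0.16,"rz": 0.16,"gripper": -1},{"x": -0.46,"y": -0.26,"rz": 0.25,"gripper": -1},{"x": -0.64,"y": -0.37,"rz": 0.34,"gripper": -1},{"x": -0.82,"y": -0.47,"rz": 0.43,"gripper": -1},{"x": -0.95,"y": -0.54,"rz": 0.52,"gripper": -1},{"x": -1,"y": -0.57,"rz": 0.61,"gripper": -1},{"x": -1,"y": -0.57,"rz": 0.7,"gripper": -1},{"x": -1,"y": -0.57,"rz": 0.79,"gripper": -1},{"x": -1,"y": -0.57,"rz": 0.87,"gripper": -1},{"x": -1,"y": -0.57,"rz": 0.934,"gripper": -1},{"x": -1,"y": -0.57,"rz": 0.934,"gripper": -1}])

```text
invalid input
```

```bash
python3 - <<'E'
from h import *
s=get_state();print(s["clock"],s["width"],s["joint_positions"].round(1))
goto(0,.145,.2,np.degrees(yaw))
E
```

```text
0.1 0.09218799625101819 [ 63.    9.1  91.6   0.   79.4 -12. ]
from [-0.4717  0.4839] 0.2137 row [-2.5214 -1.4407  0.0701] rz 0.9339
```

Call:
play_rows(rows=[{"rx": 0,"ry": 0,"rz": 0.08,"x": -0.12,"y": -0.07,"z": 0,"gripper": -1},{"rx": 0,"ry": 0,"rz": 0.16,"x": -0.28,"y": -0.16,"z": 0,"gripper": -1},{"rx": 0,"ry": 0,"rz": 0.25,"x": -0.46,"y": -0.26,"z": 0,"gripper": -1},{"rx": 0,"ry": 0,"rz": 0.34,"x": -0.64,"y": -0.37,"z": 0,"gripper": -1},{"rx": 0,"ry": 0,"rz": 0.43,"x": -0.82,"y": -0.47,"z": 0,"gripper": -1},{"rx": 0,"ry": 0,"rz": 0.52,"x": -0.95,"y": -0.54,"z": 0,"gripper": -1},{"rx": 0,"ry": 0,"rz": 0.61,"x": -1,"y": -0.57,"z": 0,"gripper": -1},{"rx": 0,"ry": 0,"rz": 0.7,"x": -1,"y": -0.57,"z": 0,"gripper": -1},{"rx": 0,"ry": 0,"rz": 0.79,"x": -1,"y": -0.57,"z": 0,"gripper": -1},{"rx": 0,"ry": 0,"rz": 0.87,"x": -1,"y": -0.57,"z": 0,"gripper": -1},{"rx": 0,"ry": 0,"rz": 0.934,"x": -1,"y": -0.57,"z": 0,"gripper": -1},{"rx": 0,"ry": 0,"rz": 0.934,"x": -1,"y": -0.57,"z": 0,"gripper": -1}])

```text
clock: 1.3
tcp_pos: [0.3123, 0.3933, 0.2142]
ee_rot: [[0.158, 0.987, -0.001], [0.987, -0.158, -0.001], [-0.001, -0.001, -1.0]]
force: [0.4, -0.7, -0.2]
width: 0.0004
finger_force: 0.0
```

```bash
python3 - <<'E'
from h import *
s=get_state();print(s["clock"],s["width"],s["joint_positions"].round(1))
goto(0,.145,.2,np.degrees(yaw))
E
```

```text
1.3 0.00041380399522893954 [ 37.7  -1.8 103.    0.   78.9  46.8]
from [-0.2846  0.35  ] 0.2142 row [-1.0243  1.4235  0.0706] rz -0.0003
```

Call:
play_rows(rows=[{"rx": 0,"ry": 0,"rz": 0,"x": -0.1,"y": 0.14,"z": 0,"gripper": -1},{"rx": 0,"ry": 0,"rz": 0,"x": -0.25,"y": 0.34,"z": 0,"gripper": -1},{"rx": 0,"ry": 0,"rz": 0,"x": -0.4,"y": 0.54,"z": 0,"gripper": -1},{"rx": 0,"ry": 0,"rz": 0,"x": -0.55,"y": 0.74,"z": 0,"gripper": -1},{"rx": 0,"ry": 0,"rz": 0,"x": -0.7,"y": 0.95,"z": 0,"gripper": -1}])

```text
clock: 1.8
tcp_pos: [0.4778, 0.2249, 0.2145]
ee_rot: [[0.155, 0.988, -0.0], [0.988, -0.155, 0.0], [0.0, -0.0, -1.0]]
force: [0.6, 1.1, 0.2]
width: 0.0003
finger_force: 0.0
```

Call:
play_rows(rows=[{"rx": 0,"ry": 0,"rz": 0,"x": -0.15,"y": 0.22,"z": 0.07,"gripper": -1},{"rx": 0,"ry": 0,"rz": 0,"x": -0.27,"y": 0.38,"z": 0.07,"gripper": -1},{"rx": 0,"ry": 0,"rz": 0,"x": -0.32,"y": 0.47,"z": 0.1,"gripper": -1},{"rx": 0,"ry": 0,"rz": 0,"x": -0.32,"y": 0.47,"z": 0.25,"gripper": -1},{"rx": 0,"ry": 0,"rz": 0,"x": -0.32,"y": 0.47,"z": 0.4,"gripper": -1},{"rx": 0,"ry": 0,"rz": 0,"x": -0.32,"y": 0.47,"z": 0.5,"gripper": -1},{"rx": 0,"ry": 0,"rz": 0,"x": -0.32,"y": 0.47,"z": 0.53,"gripper": -1},{"rx": 0,"ry": 0,"rz": 0,"x": -0.32,"y": 0.47,"z": 0.53,"gripper": -1}])

```text
clock: 2.6
tcp_pos: [0.559, 0.1485, 0.1077]
ee_rot: [[0.156, 0.988, -0.002], [0.988, -0.156, -0.0], [-0.0, -0.002, -1.0]]
force: [0.3, 0.3, -0.2]
width: 0.0009
finger_force: 0.0
```

```bash
python3 - <<'E'
from h import *
s=get_state();print(s["clock"],s["force"])
goto(0,-.105,.107,np.degrees(yaw))
save("side","s1.png")
E
```

```text
2.6 [ 0.34282883  0.28762665 -0.17726884]
from [-0.0025  0.147 ] 0.1077 row [-1.2602  0.0107  0.0042] rz 0.0008
```

View pics/s1.png

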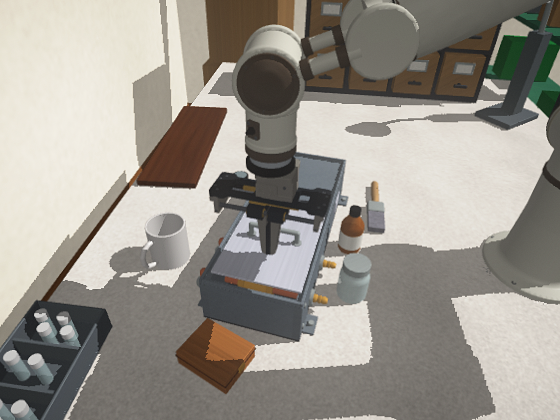

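The closed fingertips, at about (268,250), are on the +y side of the bar and low over the cover. Pushing now.

Call:
play_rows(rows=[{"rx": 0,"ry": 0,"rz": 0,"x": -0.05,"y": 0,"z": 0,"gripper": -1},{"rx": 0,"ry": 0,"rz": 0,"x": -0.1,"y": 0,"z": 0,"gripper": -1},{"rx": 0,"ry": 0,"rz": 0,"x": -0.14,"y": 0,"z": 0,"gripper": -1},{"rx": 0,"ry": 0,"rz": 0,"x": -0.18,"y": 0,"z": 0,"gripper": -1},{"rx": 0,"ry": 0,"rz": 0,"x": -0.22,"y": 0,"z": 0,"gripper": -1},{"rx": 0,"ry": 0,"rz": 0,"x": -0.27,"y": 0,"z": 0,"gripper": -1},{"rx": 0,"ry": 0,"rz": 0,"x": -0.32,"y": 0,"z": 0,"gripper": -1},{"rx": 0,"ry": 0,"rz": 0,"x": -0.37,"y": 0,"z": 0,"gripper": -1},{"rx": 0,"ry": 0,"rz": 0,"x": -0.42,"y": 0,"z": 0,"gripper": -1},{"rx": 0,"ry": 0,"rz": 0,"x": -0.48,"y": 0,"z": 0,"gripper": -1},{"rx": 0,"ry": 0,"rz": 0,"x": -0.54,"y": 0,"z": 0,"gripper": -1},{"rx": 0,"ry": 0,"rz": 0,"x": -0.6,"y": 0,"z": 0,"gripper": -1},{"rx": 0,"ry": 0,"rz": 0,"x": -0.66,"y": 0,"z": 0,"gripper": -1},{"rx": 0,"ry": 0,"rz": 0,"x": -0.72,"y": 0,"z": 0,"gripper": -1},{"rx": 0,"ry": 0,"rz": 0,"x": -0.78,"y": 0,"z": 0,"gripper": -1},{"rx": 0,"ry": 0,"rz": 0,"x": -0.84,"y": 0,"z": 0,"gripper": -1},{"rx": 0,"ry": 0,"rz": 0,"x": -0.89,"y": 0,"z": 0,"gripper": -1},{"rx": 0,"ry": 0,"rz": 0,"x": -0.94,"y": 0,"z": 0,"gripper": -1},{"rx": 0,"ry": 0,"rz": 0,"x": -0.98,"y": 0,"z": 0,"gripper": -1},{"rx": 0,"ry": 0,"rz": 0,"x": -1,"y": 0,"z": 0,"gripper": -1}])

```text
clock: 4.65
tcp_pos: [0.5279, -0.0499, 0.1084]
ee_rot: [[0.158, 0.987, -0.001], [0.987, -0.158, -0.0], [-0.0, -0.0, -1.0]]
force: [1.1, 4.7, 3.4]
width: 0.0005
finger_force: 2.2
```

```bash
python3 - <<'E'
from h import *
s=get_state();print(s["clock"],s["force"])
goto(0,-.105,.107,np.degrees(yaw))
a=save("side","s2.png");b=save("top","t2.png")
cv2.imwrite("pics/b2.png",np.hstack([cv2.resize(a[100:340,150:400],(400,384)),cv2.resize(b[120:310,130:430],(400,384))])[:,:,::-1])
E
```

```text
4.65 [1.12738775 4.74066459 3.42159135]
from [-0.002  -0.0537] 0.1084 row [-0.2565  0.01    0.007 ] rz -0.0004
```

View pics/b2.png

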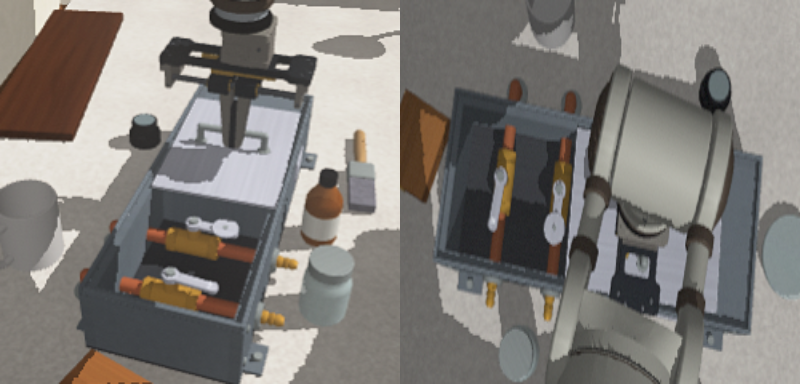

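The cover is sliding cleanly. The tagged valve is the one nearer the deck (y=+66), with its tag at composite pixel (553,228); the plain lever is on the left. I'll finish the push to the end stop.

Call:
play_rows(rows=[{"rx": 0,"ry": 0,"rz": 0,"x": -0.04,"y": 0,"z": 0,"gripper": -1},{"rx": 0,"ry": 0,"rz": 0,"x": -0.08,"y": 0,"z": 0,"gripper": -1},{"rx": 0,"ry": 0,"rz": 0,"x": -0.12,"y": 0,"z": 0,"gripper": -1},{"rx": 0,"ry": 0,"rz": 0,"x": -0.16,"y": 0,"z": 0,"gripper": -1},{"rx": 0,"ry": 0,"rz": 0,"x": -0.19,"y": 0,"z": 0,"gripper": -1},{"rx": 0,"ry": 0,"rz": 0,"x": -0.21,"y": 0,"z": 0,"gripper": -1},{"rx": 0,"ry": 0,"rz": 0,"x": -0.23,"y": 0,"z": 0,"gripper": -1},{"rx": 0,"ry": 0,"rz": 0,"x": -0.24,"y": 0,"z": 0,"gripper": -1},{"rx": 0,"ry": 0,"rz": 0,"x": -0.25,"y": 0,"z": 0,"gripper": -1}])

```text
clock: 5.65
tcp_pos: [0.5211, -0.0975, 0.1085]
ee_rot: [[0.158, 0.987, 0.002], [0.987, -0.158, 0.002], [0.002, 0.002, -1.0]]
force: [6.5, 6.9, -2.6]
width: 0.0005
finger_force: 4.1
```

Call:
play_rows(rows=[{"rx": 0,"ry": 0,"rz": 0,"x": -0.01,"y": 0,"z": 0,"gripper": -1},{"rx": 0,"ry": 0,"rz": 0,"x": -0.015,"y": 0,"z": 0,"gripper": -1}])

```text
clock: 5.85
tcp_pos: [0.5223, -0.0992, 0.1092]
ee_rot: [[0.158, 0.987, 0.006], [0.987, -0.158, 0.004], [0.005, 0.005, -1.0]]
force: [9.5, 12.3, -1.9]
width: 0.0004
finger_force: 6.8
```

Call:
play_rows(rows=[{"rx": 0,"ry": 0,"rz": 0,"x": -0.01,"y": 0,"z": 0,"gripper": -1},{"rx": 0,"ry": 0,"rz": 0,"x": -0.015,"y": 0,"z": 0,"gripper": -1},{"rx": 0,"ry": 0,"rz": 0,"x": -0.015,"y": 0,"z": 0,"gripper": -1}])

```text
clock: 6.15
tcp_pos: [0.5225, -0.0996, 0.1094]
ee_rot: [[0.158, 0.987, 0.007], [0.987, -0.158, 0.009], [0.01, 0.006, -1.0]]
force: [11.3, 18.8, -0.9]
width: 0.0004
finger_force: 10.4
```

```bash
python3 - <<'E'
from h import *
s=get_state();print(s["clock"],s["force"])
goto(0,-.05,.107,np.degrees(yaw))
E
```

```text
6.15 [11.28680387 18.76934972 -0.85374916]
from [ 0.0005 -0.1036] 0.1094 row [ 0.2681 -0.0029  0.0148] rz -0.0004
```

Call:
play_rows(rows=[{"rx": 0,"ry": 0,"rz": 0,"x": 0.06,"y": 0,"z": 0,"gripper": -1},{"rx": 0,"ry": 0,"rz": 0,"x": 0.12,"y": 0,"z": 0,"gripper": -1},{"rx": 0,"ry": 0,"rz": 0,"x": 0.16,"y": 0,"z": -0.1,"gripper": -1},{"rx": 0,"ry": 0,"rz": 0,"x": 0.18,"y": 0,"z": -0.25,"gripper": -1},{"rx": 0,"ry": 0,"rz": 0,"x": 0.18,"y": 0,"z": -0.35,"gripper": -1},{"rx": 0,"ry": 0,"rz": 0,"x": 0.18,"y": 0,"z": -0.35,"gripper": -1}])

```text
clock: 6.75
tcp_pos: [0.5272, -0.0696, 0.1821]
ee_rot: [[0.157, 0.988, 0.006], [0.988, -0.157, -0.003], [-0.002, 0.007, -1.0]]
force: [0.3, -0.1, 0.4]
width: 0.0007
finger_force: 0.0
```

```bash
python3 - <<'E'
from h import *
b=save("top","t3.png");a=save("side","s3.png")
cv2.imwrite("pics/b3.png",np.hstack([cv2.resize(a[200:320,190:340],(400,320)),cv2.resize(b[160:280,160:310],(400,320))])[:,:,::-1])
s=get_state();print(s["clock"],s["force"],tobox(s["tcp_pos"]))
hsv=cv2.cvtColor(b,cv2.COLOR_RGB2HSV)
m=((hsv[...,1]<40)&(hsv[...,2]>110)).astype(np.uint8)
# restrict to bay interior
for v in range(420):
  for u in range(560):
    if m[v,u]:
      p=tobox(plane("top",u,v,.065)); 
      if not(abs(p[0])<.072 and .012<p[1]<.225): m[v,u]=0
n,l,st,ce=cv2.connectedComponentsWithStats(m)
for i in range(1,n):
  if st[i,4]>25:
    pts=np.array([tobox(plane("top",u,v,.065)) for v,u in np.argwhere(l==i)])
    print(st[i],tobox(plane("top",*ce[i],.065)).round(4),pts.min(0).round(3),pts.max(0).round(3))
E
```

```text
6.85 [ 0.09586313 -0.13154095 -0.73192594] [-0.00188566 -0.07294125]Traceback (most recent call last):
  File "<stdin>", line 11, in <module>
  File "h.py", line 9, in plane
    e,d=ray(cam,u,v);return e+d*(z-e[2])/d[2]
        ~~~^^^^^^^^^
  File "h.py", line 4, in ray
    m=camera_model(cam);K=np.array(m["K"]);
ValueError: time passes only in moves, steps and waits
```

View pics/b3.png

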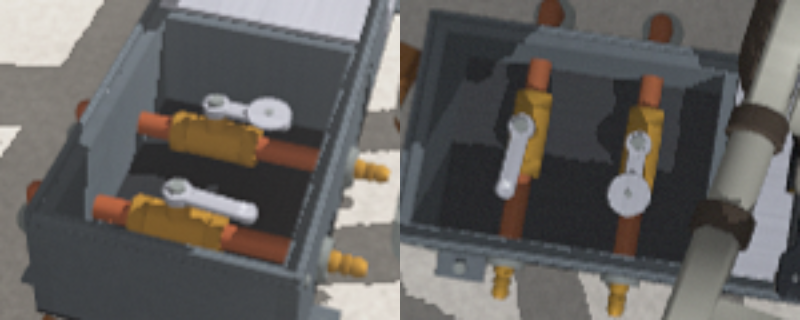

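The composite shows the tagged spindle at top pixel (248.9,213.2) and the tag at (245.5,233.5). In the side view the tag is at (291.6,242). The plain lever is untouched on the +y side.

```bash
python3 - <<'E'
from h import *
t=tobox(plane("top",245.5,233.5,.067));t2=tobox(plane("side",291.6,242,.067));sp=tobox(plane("top",248.9,213.2,.07));sp2=tobox(plane("side",270.2,238.6,.07))
print("tag",t,t2,"spindle",sp,sp2)
d=(t+t2)/2-(sp+sp2)/2;print("angle",np.arctan2(d[1],-d[0]),np.linalg.norm(d))
pl=tobox(plane("top",160+121/2.667,160+126/2.667,.07));print("plain",pl)
goto(-.038,.030,.2,np.degrees(yaw))
E
```

```text
tag [-0.02798985  0.06786908] [-0.02759961  0.06600953] spindle [0.01503986 0.06721885] [0.01522715 0.07220512]
angle -0.06449910736592354 0.04301768441346349
plain [0.01433042 0.1596447 ]
from [-0.0019 -0.0729] 0.1782 row [ 0.5146 -0.1806 -0.1091] rz -0.0
```

Call:
play_rows(rows=[{"rx": 0,"ry": 0,"rz": 0,"x": 0.12,"y": -0.03,"z": 0,"gripper": -1},{"rx": 0,"ry": 0,"rz": 0,"x": 0.27,"y": -0.07,"z": 0,"gripper": -1},{"rx": 0,"ry": 0,"rz": 0,"x": 0.42,"y": -0.11,"z": 0,"gripper": -1},{"rx": 0,"ry": 0,"rz": 0,"x": 0.515,"y": -0.125,"z": 0,"gripper": -1},{"rx": 0,"ry": 0,"rz": 0,"x": 0.515,"y": -0.125,"z": 0.1,"gripper": -1},{"rx": 0,"ry": 0,"rz": 0,"x": 0.515,"y": -0.125,"z": 0.22,"gripper": -1},{"rx": 0,"ry": 0,"rz": 0,"x": 0.515,"y": -0.125,"z": 0.3,"gripper": -1},{"rx": 0,"ry": 0,"rz": 0,"x": 0.515,"y": -0.125,"z": 0.3,"gripper": -1}])

```text
clock: 7.65
tcp_pos: [0.5131, 0.0372, 0.1142]
ee_rot: [[0.158, 0.987, -0.009], [0.988, -0.158, 0.001], [-0.0, -0.009, -1.0]]
force: [0.2, 0.3, -0.5]
width: 0.0002
finger_force: 0.0
```

```bash
python3 - <<'E'
from h import *
goto(-.027,.030,.054,np.degrees(yaw))
E
```

```text
from [-0.0303  0.03  ] 0.1142 row [1.000e-04 1.890e-02 3.007e-01] rz -0.0002
```

Call:
play_rows(rows=[{"rx": 0,"ry": 0,"rz": 0,"x": 0,"y": 0.01,"z": 0.1,"gripper": -1},{"rx": 0,"ry": 0,"rz": 0,"x": 0,"y": 0.01,"z": 0.2,"gripper": -1},{"rx": 0,"ry": 0,"rz": 0,"x": 0,"y": 0.01,"z": 0.28,"gripper": -1},{"rx": 0,"ry": 0,"rz": 0,"x": 0,"y": 0.01,"z": 0.3,"gripper": -1},{"rx": 0,"ry": 0,"rz": 0,"x": 0,"y": 0.01,"z": 0.3,"gripper": -1}])

```text
clock: 8.15
tcp_pos: [0.518, 0.0365, 0.0582]
ee_rot: [[0.158, 0.987, -0.001], [0.987, -0.158, 0.0], [-0.0, -0.001, -1.0]]
force: [0.6, -0.3, 0.7]
width: 0.0003
finger_force: 0.0
```

```bash
cat >> h.py <<'E'
S=np.array([.0145,.066])
def arc(phis,off=.0275,r=.041):
    "rows: finger on the lever's trailing side, tool turned with the lever by phi"
    s=get_state();T=s["ee_rot"][:, :];p0=tobox(s["tcp_pos"]);a=np.arctan2(T[1,1],T[0,1])
    for f in phis:
        u=np.array([-np.cos(f),np.sin(f)]);t=np.array([np.sin(f),np.cos(f)])
        w=S+r*u-off*t;dw=np.r_[R@w+c-s["tcp_pos"][:2],0]
        print(round(f,2),w.round(3),(T.T@dw/.2).round(3)[:2],"rz",round((a-(yaw-f))/(np.pi/2),3))
E
python3 - <<'E'
from h import *
s=get_state();print(s["clock"],s["force"])
goto(-.027,.030,.054,np.degrees(yaw))
arc(np.arange(0,1.66,.15))
E
```

```text
8.15 [ 0.58567969 -0.31257798  0.74491156]
from [-0.0253  0.03  ] 0.0582 row [-0.0002 -0.0086  0.021 ] rz -0.0002
0.0 [-0.027  0.039] [ 0.042 -0.006] rz -0.0
0.15 [-0.03   0.045] [ 0.074 -0.024] rz 0.095
0.3 [-0.033  0.052] [ 0.109 -0.038] rz 0.191
0.45 [-0.034  0.059] [ 0.145 -0.046] rz 0.286
0.6 [-0.035  0.066] [ 0.182 -0.048] rz 0.382
0.75 [-0.034  0.074] [ 0.219 -0.045] rz 0.477
0.9 [-0.033  0.081] [ 0.255 -0.036] rz 0.573
1.05 [-0.03   0.088] [ 0.289 -0.023] rz 0.668
1.2 [-0.026  0.094] [ 0.321 -0.004] rz 0.764
1.35 [-0.021  0.1  ] [0.35 0.02] rz 0.859
1.5 [-0.016  0.105] [0.375 0.047] rz 0.955
1.65 [-0.01   0.109] [0.395 0.078] rz 1.05
```

Call:
play_rows(rows=[{"rx": 0,"ry": 0,"rz": 0,"x": 0.02,"y": -0.006,"z": 0.015,"gripper": -1},{"rx": 0,"ry": 0,"rz": 0,"x": 0.042,"y": -0.006,"z": 0.015,"gripper": -1},{"rx": 0,"ry": 0,"rz": 0.048,"x": 0.058,"y": -0.015,"z": 0.015,"gripper": -1},{"rx": 0,"ry": 0,"rz": 0.095,"x": 0.074,"y": -0.024,"z": 0.015,"gripper": -1},{"rx": 0,"ry": 0,"rz": 0.143,"x": 0.091,"y": -0.031,"z": 0.015,"gripper": -1},{"rx": 0,"ry": 0,"rz": 0.191,"x": 0.109,"y": -0.038,"z": 0.015,"gripper": -1},{"rx": 0,"ry": 0,"rz": 0.239,"x": 0.127,"y": -0.042,"z": 0.015,"gripper": -1},{"rx": 0,"ry": 0,"rz": 0.286,"x": 0.145,"y": -0.046,"z": 0.015,"gripper": -1},{"rx": 0,"ry": 0,"rz": 0.334,"x": 0.163,"y": -0.047,"z": 0.015,"gripper": -1},{"rx": 0,"ry": 0,"rz": 0.382,"x": 0.182,"y": -0.048,"z": 0.015,"gripper": -1},{"rx": 0,"ry": 0,"rz": 0.43,"x": 0.2,"y": -0.047,"z": 0.015,"gripper": -1},{"rx": 0,"ry": 0,"rz": 0.477,"x": 0.219,"y": -0.045,"z": 0.015,"gripper": -1}])

```text
clock: 9.35
tcp_pos: [0.5162, 0.0809, 0.0563]
ee_rot: [[0.789, 0.614, -0.001], [0.614, -0.789, -0.002], [-0.002, 0.001, -1.0]]
force: [-3.4, -2.1, 2.7]
width: 0.0004
finger_force: 2.3
```

```bash
python3 - <<'E'
from h import *
s=get_state();print(s["clock"],s["force"],tobox(s["tcp_pos"]))
arc(np.arange(.75,1.75,.075))
b=save("side","s4.png")
cv2.imwrite("pics/b4.png",cv2.resize(b[180:330,190:340],None,fx=4,fy=4)[:,:,::-1])
E
```

```text
9.35 [-3.40021877 -2.12245176  2.6650349 ] [-0.03412563  0.07364214]
0.75 [-0.034  0.074] [ 0.    -0.001] rz -0.001
0.82 [-0.034  0.077] [ 0.016 -0.011] rz 0.047
0.9 [-0.033  0.081] [ 0.032 -0.019] rz 0.094
0.97 [-0.031  0.085] [ 0.049 -0.027] rz 0.142
1.05 [-0.03   0.088] [ 0.067 -0.033] rz 0.19
1.12 [-0.028  0.091] [ 0.085 -0.037] rz 0.238
1.2 [-0.026  0.094] [ 0.103 -0.041] rz 0.285
1.27 [-0.024  0.097] [ 0.121 -0.043] rz 0.333
1.35 [-0.021  0.1  ] [ 0.14  -0.043] rz 0.381
1.42 [-0.019  0.103] [ 0.158 -0.042] rz 0.429
1.5 [-0.016  0.105] [ 0.177 -0.04 ] rz 0.476
1.57 [-0.013  0.107] [ 0.195 -0.037] rz 0.524
1.65 [-0.01   0.109] [ 0.213 -0.032] rz 0.572
1.72 [-0.006  0.111] [ 0.23  -0.025] rz 0.62
```

View pics/b4.png

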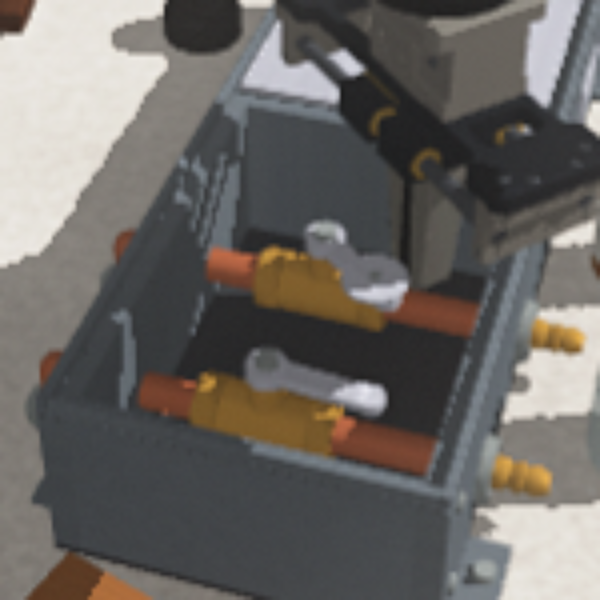

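The fingertip at (440,250) is pushing the tag and the lever is about 45° round. The plain lever hasn't moved. Continuing.

Call:
play_rows(rows=[{"rx": 0,"ry": 0,"rz": 0.047,"x": 0.016,"y": -0.011,"z": 0,"gripper": -1},{"rx": 0,"ry": 0,"rz": 0.094,"x": 0.032,"y": -0.019,"z": 0,"gripper": -1},{"rx": 0,"ry": 0,"rz": 0.142,"x": 0.049,"y": -0.027,"z": 0,"gripper": -1},{"rx": 0,"ry": 0,"rz": 0.19,"x": 0.067,"y": -0.033,"z": 0,"gripper": -1},{"rx": 0,"ry": 0,"rz": 0.238,"x": 0.085,"y": -0.037,"z": 0,"gripper": -1},{"rx": 0,"ry": 0,"rz": 0.285,"x": 0.103,"y": -0.041,"z": 0,"gripper": -1},{"rx": 0,"ry": 0,"rz": 0.333,"x": 0.121,"y": -0.043,"z": 0,"gripper": -1},{"rx": 0,"ry": 0,"rz": 0.381,"x": 0.14,"y": -0.043,"z": 0,"gripper": -1},{"rx": 0,"ry": 0,"rz": 0.429,"x": 0.158,"y": -0.042,"z": 0,"gripper": -1},{"rx": 0,"ry": 0,"rz": 0.476,"x": 0.177,"y": -0.04,"z": 0,"gripper": -1},{"rx": 0,"ry": 0,"rz": 0.524,"x": 0.195,"y": -0.037,"z": 0,"gripper": -1},{"rx": 0,"ry": 0,"rz": 0.524,"x": 0.195,"y": -0.037,"z": 0,"gripper": -1}])

```text
clock: 10.6
tcp_pos: [0.5417, 0.1127, 0.0557]
ee_rot: [[0.987, -0.159, -0.003], [-0.159, -0.987, 0.002], [-0.003, -0.002, -1.0]]
force: [-4.0, 2.4, 1.5]
width: 0.0007
finger_force: 2.2
```

```bash
python3 - <<'E'
from h import *
s=get_state();print(s["clock"],s["force"],tobox(s["tcp_pos"]))
goto(-.012,.107,.055);goto(-.009,.107,.055)
E
```

```text
10.6 [-3.96868212  2.4495797   1.46497771] [-0.01391835  0.10898111]
from [-0.0139  0.109 ] 0.0557 row [0.0096 0.0099 0.0036] rz 0
from [-0.0139  0.109 ] 0.0557 row [0.0246 0.0099 0.0035] rz 0
```

Still at free-turning force (4 N), so I'll step on to the stop.

Call:
play_rows(rows=[{"rx": 0,"ry": 0,"rz": 0,"x": 0.007,"y": 0,"z": 0,"gripper": -1},{"rx": 0,"ry": 0,"rz": 0,"x": 0.014,"y": 0,"z": 0,"gripper": -1},{"rx": 0,"ry": 0,"rz": 0,"x": 0.014,"y": 0,"z": 0,"gripper": -1}])

```text
clock: 10.9
tcp_pos: [0.5438, 0.1126, 0.0554]
ee_rot: [[0.988, -0.157, -0.004], [-0.157, -0.988, 0.003], [-0.004, -0.002, -1.0]]
force: [-5.3, 5.0, 1.5]
width: 0.0006
finger_force: 2.7
```

Call:
play_rows(rows=[{"rx": 0,"ry": 0,"rz": 0,"x": 0.007,"y": 0,"z": 0,"gripper": -1},{"rx": 0,"ry": 0,"rz": 0,"x": 0.01,"y": 0,"z": 0,"gripper": -1},{"rx": 0,"ry": 0,"rz": 0,"x": 0.01,"y": 0,"z": 0,"gripper": -1}])

```text
clock: 11.2
tcp_pos: [0.5455, 0.1123, 0.0552]
ee_rot: [[0.988, -0.157, -0.004], [-0.157, -0.988, 0.003], [-0.005, -0.002, -1.0]]
force: [-5.9, 5.4, 2.3]
width: 0.0008
finger_force: 2.8
```

Call:
play_rows(rows=[{"rx": 0,"ry": 0,"rz": 0,"x": 0.007,"y": 0,"z": 0,"gripper": -1},{"rx": 0,"ry": 0,"rz": 0,"x": 0.012,"y": 0,"z": 0,"gripper": -1},{"rx": 0,"ry": 0,"rz": 0,"x": 0.012,"y": 0,"z": 0,"gripper": -1}])

```text
clock: 11.5
tcp_pos: [0.5464, 0.1123, 0.055]
ee_rot: [[0.988, -0.157, -0.008], [-0.157, -0.988, 0.003], [-0.008, -0.002, -1.0]]
force: [-10.2, 6.0, 4.5]
width: 0.0002
finger_force: 5.2
```

```bash
python3 - <<'E'
from h import *
s=get_state();print(s["clock"],s["force"],R.T@s["force"][:2],tobox(s["tcp_pos"]))
b=save("side","s5.png");a=save("top","t5.png")
cv2.imwrite("pics/b5.png",np.hstack([cv2.resize(b[190:320,200:330],(400,400)),cv2.resize(a[150:280,160:290],(400,400))])[:,:,::-1])
E
```

```text
11.5 [-10.24537655   5.95793264   4.45689973] [-11.05510964   4.27191444] [-0.00917269  0.10934454]
```

View pics/b5.png

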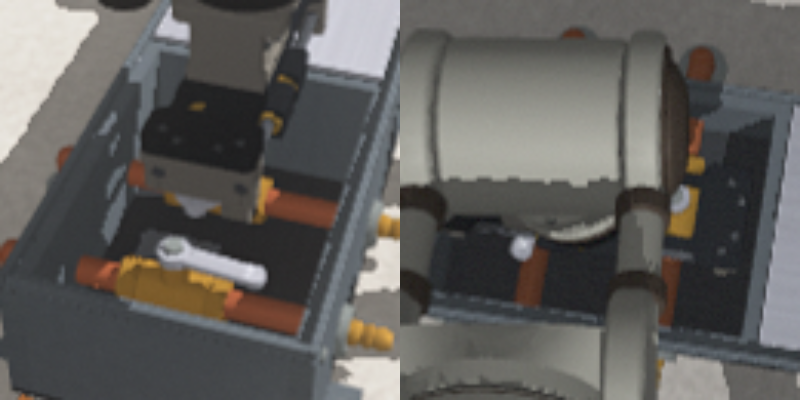

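Force has risen to 11 N and motion has nearly stopped, so the lever is at its stop. The picture shows the plain lever unmoved and the gripper body above the rims. One more firm nudge, then retreat.

Call:
play_rows(rows=[{"rx": 0,"ry": 0,"rz": 0,"x": 0.007,"y": 0,"z": 0,"gripper": -1},{"rx": 0,"ry": 0,"rz": 0,"x": 0.012,"y": 0,"z": 0,"gripper": -1},{"rx": 0,"ry": 0,"rz": 0,"x": 0.012,"y": 0,"z": 0,"gripper": -1}])

```text
clock: 11.9
tcp_pos: [0.5468, 0.1123, 0.0547]
ee_rot: [[0.988, -0.157, -0.013], [-0.157, -0.988, 0.004], [-0.013, -0.002, -1.0]]
force: [-14.9, 6.7, 9.6]
width: 0.0002
finger_force: 8.4
```

Call:
play_rows(rows=[{"rx": 0,"ry": 0,"rz": 0,"x": -0.03,"y": 0,"z": 0,"gripper": -1},{"rx": 0,"ry": 0,"rz": 0,"x": -0.08,"y": 0,"z": 0,"gripper": -1},{"rx": 0,"ry": 0,"rz": 0,"x": -0.11,"y": 0,"z": 0,"gripper": -1},{"rx": 0,"ry": 0,"rz": 0,"x": -0.11,"y": 0,"z": -0.1,"gripper": -1},{"rx": 0,"ry": 0,"rz": 0,"x": -0.11,"y": 0,"z": -0.3,"gripper": -1},{"rx": 0,"ry": 0,"rz": 0,"x": -0.11,"y": 0,"z": -0.5,"gripper": -1},{"rx": 0,"ry": 0,"rz": 0,"x": -0.11,"y": 0,"z": -0.7,"gripper": -1},{"rx": 0,"ry": 0,"rz": 0,"x": -0.11,"y": 0,"z": -0.8,"gripper": -1},{"rx": 0,"ry": 0,"rz": 0,"x": -0.2,"y": -0.15,"z": -0.85,"gripper": -1},{"rx": 0,"ry": 0,"rz": 0,"x": -0.35,"y": -0.3,"z": -0.85,"gripper": -1},{"rx": 0,"ry": 0,"rz": 0,"x": -0.5,"y": -0.5,"z": -0.85,"gripper": -1},{"rx": 0,"ry": 0,"rz": 0,"x": -0.65,"y": -0.7,"z": -0.85,"gripper": -1},{"rx": 0,"ry": 0,"rz": 0,"x": -0.75,"y": -0.9,"z": -0.85,"gripper": -1},{"rx": 0,"ry": 0,"rz": 0,"x": -0.8,"y": -1,"z": -0.85,"gripper": -1},{"rx": 0,"ry": 0,"rz": 0,"x": -0.8,"y": -1,"z": -0.85,"gripper": -1},{"rx": 0,"ry": 0,"rz": 0,"x": -0.8,"y": -1,"z": -0.85,"gripper": -1}])

```text
clock: 13.5
tcp_pos: [0.4261, 0.3322, 0.2257]
ee_rot: [[0.987, -0.158, 0.001], [-0.158, -0.987, -0.0], [0.001, 0.0, -1.0]]
force: [0.6, -0.5, -0.5]
width: 0.0002
finger_force: 0.0
```

```bash
python3 - <<'E'
from h import *
b=save("side","s6.png");a=save("top","t6.png")
cv2.imwrite("pics/b6.png",np.hstack([cv2.resize(b[140:340,150:400],(400,320)),cv2.resize(a[110:350,120:420],(400,320))])[:,:,::-1])
E
```

```text
(no output)
```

View pics/b6.png

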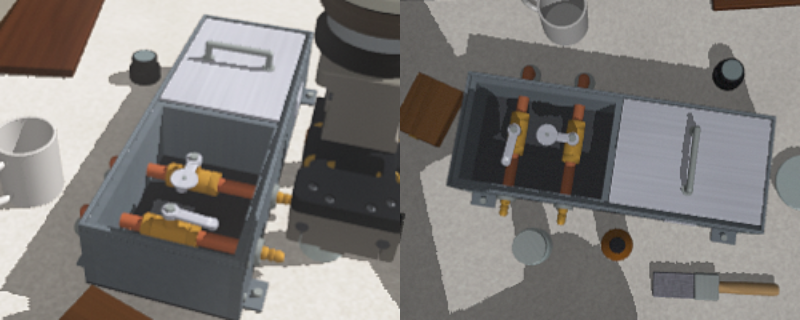

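The cover lies fully over the blank half. The tag at (546,134) points to +y from its spindle at (575,140), square across the pipe. The plain lever and the loose items are where they were, and the arm is clear.

```bash
python3 -c "
from workcell import *
print(close_job())"
```

```text
the job is handed in; nothing more can be done
None
```

The job is handed in: the cover is against its end stop over the blank half, the tagged lever is shut at its stop, and nothing else was touched (about 13.6 s on the robot's clock).

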